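# Slide a whetstone back into the packed rack and swing the keeper shut

### The job

Put the loose green whetstone back into the packed row in the blue rack, which is open at the front: it belongs immediately to the left of the red stone as seen from the robot, so nudge its neighbours apart without toppling them. Once it is in, swing the yellow keeper bar round its pin until it is shut across the front, leaving all five stones upright and fully home. Do not disturb the hammer, oil bottle, cup, brush and scissors.

Things in the scene. Friction and masses are not known exactly. Their poses are not given: they have to be found in the camera images.
- rack: fixed blue steel rack. Origin at bench height; x into the rack from its open front, y left along the row, z up. Base plate (rack floor) 6 mm thick, x -100 to 90, y +-100 mm. Open front at x -50; ahead of it a bare apron. Back stop face at x 82: a stone fully home has its centre at x 17, near end at -48. Walls' inner faces y +-80, 8 thick, tops 40 above bench. 30 mm slack with five stones.
- mouth (a point): middle of the rack's open front, at rack floor height (6 mm above the bench); x axis into the rack, y left.
- keeper (a joint): angle of the yellow keeper bar about an upright pin at the rack's front right corner: 0 = shut, along the rack's +y, its inner face 3 mm before the open front; 1.57 = straight out of the front; 2.5 = stop, swung out to the right. Starts open at 1.75 to 2.3. Stays where left; friction 0.12 N m: under 2 N near the free end moves it.
- keeper_pin (a point): the keeper's pin axis at the bar's mid-height (26 mm above the bench), at x -59, y -90 mm in the rack's frame. The bar is 12 mm thick, 28 mm high (12 to 40 mm above the bench) and reaches 190 mm from the pin; the boss round the pin has a radius of 10 mm, the pin's top is 48 mm above the bench.
- keeper_tip (a point): the free (black) end of the keeper bar, on its centre line at mid-height, 190 mm from the pin. Its y axis points from the pin along the bar; its -x side is the outer face, the one to push to shut it.
- stone_green: green with a pale core stripe, alone on the bench, left of the rack, its x axis at first within 0.5 rad of the robot's x: whetstone on its long edge, 130 mm long (x), 26 thick (y), 54 high (z), about 0.4 kg; in the last 25 mm at both ends its thickness tapers from 26 to a flat 10 mm. Origin: centre of underside.
- stone_red: red: whetstone on its long edge, 130 mm long (x), 26 thick (y), 54 high (z), about 0.4 kg; in the last 25 mm at both ends its thickness tapers from 26 to a flat 10 mm. Origin: centre of underside. One of four loose on the rack floor, x along the rack's, gaps 4 to 12 mm; slides on the floor (friction 0.35) if pushed low or evenly. It may be in the second, third or fourth place from the left.
- stone_cream: cream: whetstone on its long edge, 130 mm long (x), 26 thick (y), 54 high (z), about 0.4 kg; in the last 25 mm at both ends its thickness tapers from 26 to a flat 10 mm. Origin: centre of underside. One of four loose on the rack floor, x along the rack's, gaps 4 to 12 mm; slides on the floor (friction 0.35) if pushed low or evenly. Always at the left end of the row.
- stone_grey: grey: whetstone on its long edge, 130 mm long (x), 26 thick (y), 54 high (z), about 0.4 kg; in the last 25 mm at both ends its thickness tapers from 26 to a flat 10 mm. Origin: centre of underside. One of four loose on the rack floor, x along the rack's, gaps 4 to 12 mm; slides on the floor (friction 0.35) if pushed low or evenly.
- stone_black: black: whetstone on its long edge, 130 mm long (x), 26 thick (y), 54 high (z), about 0.4 kg; in the last 25 mm at both ends its thickness tapers from 26 to a flat 10 mm. Origin: centre of underside. One of four loose on the rack floor, x along the rack's, gaps 4 to 12 mm; slides on the floor (friction 0.35) if pushed low or evenly.
- hammer: hammer lying on the bench, bystander, about 300 mm long.
- oil: amber bottle, 60 mm across and 160 mm high, standing on the bench, bystander.
- cup: dark steel cup, 76 mm across and 70 mm high, bystander.
- brush: brush lying on the bench, bystander.
- scissors: scissors about 220 mm long lying on the bench, bystander.
Not all that is in view belongs to the job. Of the things like the stone_green, leave any that is purple; of the rest the larger one is meant.

How it is judged:
By the outcome, as a careful person would: the job done as asked, in the order asked, and still so for the second after the job is handed in, with the robot touching nothing.
It also fails if it takes over 67 s, if anything falls off the work surface, if the arm or the gripper's body presses on something with over 40 N, if the wrist force passes 120 N, or if a joint passes its speed limit or range.

### The arm

A 6-joint arm with a two-finger parallel gripper is mounted at the origin on the work surface. World frame = base frame: x ahead of the robot, y to its left, z up, the work surface at z = 0. Lengths are in m, angles in rad, forces in N, time in s.
With the tool pointing down it reaches from about 0.35 to 0.775 m from the base axis. Payload 7.3 kg.
Tool frame: the origin (TCP) lies midway between the tips of the shut fingers; the grasp point (between the pads) lies 19 mm behind it; z points along the fingers, y is the line along which they close (so a half turn about z gives the same grasp; the last joint's range is limited). The gripper opens to 92 mm and grips with 3 to 60 N. Pads are 19 mm wide; open, the fingers measure 130 mm over their backs; the gripper's body (75 mm by 190 mm) begins 47 mm behind the grasp point.
Start: joints at [1.031, 0.342, 1.524, -0, 1.275, -0.146], TCP at [0.201, 0.485, 0.227] pointing down, gripper open.
Joint ranges: [-2.53, 2.53], [-0.77, 2.02], [0.04, 2.7], [-1, 4.14], [0.28, 2.66], [-3.11, 3.11]. Speed limits (rad/s): [2.57, 2.57, 3.14, 3.14, 3.14, 3.14].

### API

Orientations are given as a unit quaternion [w, x, y, z].
In Python, from plant import ctrl gives the robot as it stands. The module is installed in compiled form; this text tells all that it offers.
- The arm moves only by the tool send_rows, never from a script. Its argument "series" is a list of rows, each an object of numbers: "gripper": the finger opening in m, from 0 to 0.0918; "tx", "ty", "tz": the shift along the tool's x, y, z in m; "rx", "ry", "rz": the turn, a rotation vector about the tool's x, y, z in degrees. A call has 1 to 12 rows; each row shifts and turns the commanded pose from where the row before left it, along the tool's axes as they then stand; what a row does not reach is not made up. A row lasts 1/8 s, in which the tool goes at most 62.5 mm and 10.7 degrees, less where a joint would pass 70% of its speed; a pose out of reach is approached as far as the arm can. A call is refused whole if a number of a shift passes 0.0625 or a number of a turn 10.7, either way. A call with a gripper value outside its range is refused whole. The fingers move at their own pace and stop on an object; the grip force is fixed at half the most. Time passes only in rows, so rows that do not move let the fingers close. It gives the time, the measured TCP pose, the force, the opening and the grip force at its end, in the units of the state.
- ctrl.observe(): the state, without advancing time (a new reading comes with each control period).
- ctrl.get_image(name): name is "scene" or "top"; returns the picture (400x640x3 uint8, red, green, blue); there is no depth.
- ctrl.camera_model(name): a dict with "K" (3x3 intrinsics, pixels), "eye" and "attitude" of the camera in the world. Camera axes: x right, y down, z forward; pixel columns grow to the right and rows downward; lengths in m; the calibration is good to about 2 mm. A picture is of the moment at which its call begins. camera_model takes no time and is no camera call.
- ctrl.sign_off(): hands the job in; it is judged then, once.
Trained networks look in the newest picture that a camera, given by its name, has taken for a name from the list of things; names that differ only in an ending like _2 or _b are one class to them, and where a whole thing is asked for, a point or a joint stands for the part that bears it (a point fixed in the world has none). Each returns a list of dicts, best first, with "conf" (0 to 1); they miss things now and then, are a little off and sometimes report something else, mostly with a low value. They report only what shows in the picture. A call takes as long as a camera call. They do not tell look-alikes from the thing itself.
- ctrl.masks_of(camera, query): "mask" (400x640 bool, what is visible of it).
- ctrl.tip_of(camera, query): "xyz" ([x, y, z] in m, in world coordinates, good to about 4 mm: a listed point, or the origin of a listed thing).
The state is a dict: "time": time; "joint_pos": joint angles; "qvel": joint speeds; "effort": joint torques, N m; "tool_pos": TCP position; "tool_rot": TCP orientation; "wrist_force": force on the tool from outside, world axes, zero at the start; "ft_torque": the same for the moment, N m; "width": opening from 0.0 (shut) to 1.0 (fully open); "finger_force": force on a finger pad.
Only numpy, scipy, OpenCV 4.12 (cv2) and the standard library are available. Lean on these libraries where they do the work, as an engineer would, in place of code of your own. Each camera call takes 0.05 s, during which the arm holds its last target. There are 200 camera calls.

## Working session

There is one attempt and no reset: what is moved stays moved. The work goes in short steps, Python scripts to look and compute and a tool call to move; the robot and the scene stay as the last step left them, time stands still between calls to the robot, and variables do not carry over. Pictures are saved under pics/ and viewed, at most 10 in all, crops included, and the job is handed in when it is done.

Besides the shell and the picture viewer there is one more tool, called after "Call:" as name([rows], argument=value, ...), one row to a line, values as JSON. send_rows: Moves the arm, as the interface text tells. Its arguments: {"type":"object","properties":{"series":{"type":"array"}},"required":["series"]}

```bash
mkdir -p pics; cat > h.py <<'E'
import numpy as np, cv2
from plant import ctrl
from scipy.spatial.transform import Rotation as R
def snap(cam,name):
    im=ctrl.get_image(cam); cv2.imwrite(f'pics/{name}.png',im[:,:,::-1]); return im
def cam(name):
    m=ctrl.camera_model(name); K=np.array(m['K']); e=np.array(m['eye']); a=np.array(m['attitude'])
    A=a if a.shape==(3,3) else R.from_quat(np.r_[a[1:],a[0]]).as_matrix()
    return K,e,A
def ray(name,uv,z):
    K,e,A=cam(name); d=A@np.linalg.inv(K)@np.array([uv[0],uv[1],1.]); return e+d*(z-e[2])/d[2]
def proj(name,p):
    K,e,A=cam(name); q=K@(A.T@(np.array(p)-e)); return q[:2]/q[2]
E
python3 - <<'E'
from h import *
for c in('top','scene'):
    snap(c,c+'0'); print(c,ctrl.camera_model(c))
for q in['stone_green','stone_red','stone_cream','stone_grey','stone_black','mouth','keeper_pin','keeper_tip','rack']:
    for c in ['top','scene']:
        print(q,c,[(np.round(d['xyz'],3).tolist(),round(d['conf'],2)) for d in ctrl.tip_of(c,q)][:4])
s=ctrl.observe();print(s)
E
```

```text
top {'K': array([[454.57382229,   0.        , 326.27002943],
       [  0.        , 454.57382229, 199.42958781],
       [  0.        ,   0.        ,   1.        ]]), 'eye': array([ 0.42147388, -0.00865089,  1.50788631]), 'attitude': array([ 0.04234641, -0.70248236,  0.70990969, -0.02745073])}
scene {'K': array([[444.87412271,   0.        , 326.33180944],
       [  0.        , 444.87412271, 195.57032497],
       [  0.        ,   0.        ,   1.        ]]), 'eye': array([ 1.26594145, -0.73635691,  0.71141944]), 'attitude': array([-0.44566481,  0.82086899,  0.31430151, -0.16962176])}
stone_green top [([0.437, 0.429, 0.002], 0.69), ([0.444, 0.283, -0.002], 0.6)]
stone_green scene [([0.45, 0.281, -0.003], 0.92), ([0.439, 0.176, -0.001], 0.65), ([0.441, 0.429, 0.002], 0.59)]
stone_red top [([0.665, -0.02, 0.008], 0.54), ([0.395, -0.171, 0.025], 0.48)]
stone_red scene [([0.663, -0.02, 0.006], 0.72)]
stone_cream top [([0.671, 0.006, 0.004], 0.53)]
stone_cream scene [([0.663, 0.01, 0.005], 0.68)]
stone_grey top [([0.658, -0.053, 0.005], 0.58)]
stone_grey scene [([0.656, -0.057, 0.002], 0.82)]
[... 617 characters left out ...]
], 0.52)]
{'time': 1.0, 'joint_pos': array([ 1.03098839e+00,  3.42019409e-01,  1.52407858e+00, -1.54874827e-05,
        1.27538245e+00, -1.45970611e-01]), 'qvel': array([-0.00090583, -0.0002939 , -0.00036321,  0.00021016,  0.00031009,
        0.00076754]), 'effort': array([-4.24263862e-04, -4.31138313e+01, -2.44485444e+01,  7.18232291e-02,
        4.80193226e-02,  1.23288746e-05]), 'tool_pos': array([0.20144796, 0.48484977, 0.22673792]), 'tool_rot': array([2.58421413e-05, 1.95646267e-01, 9.80674531e-01, 5.03536390e-05]), 'wrist_force': array([-0.4603633 ,  0.67412788,  0.05409931]), 'ft_torque': array([-0.04552122,  0.03808917,  0.00933589]), 'finger_force': 0.0, 'width': 0.9992121940788836}
```

View pics/top0.png

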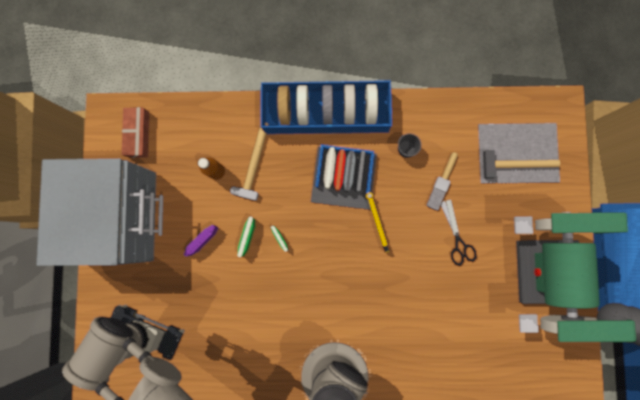

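View pics/scene0.png

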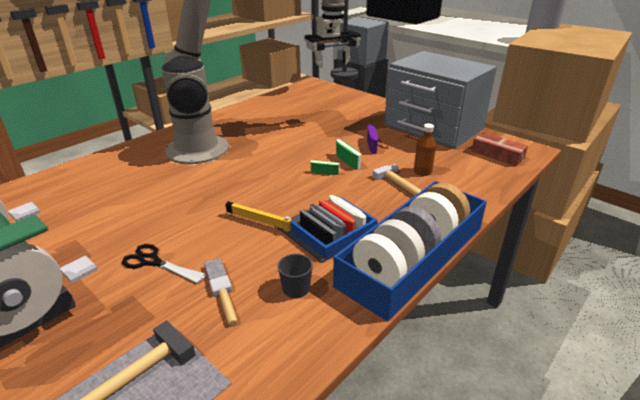

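The top view has the large green stone at about (247,237), the small green decoy at (281,238) and the purple one at (201,240). The row from the left is cream, red, grey, black around (345,170). The keeper's free end is near (386,247), swung out to the right. Next I'll refine these with masks and a zoomed crop.

```bash
python3 - <<'E'
from h import *
im=cv2.imread('pics/top0.png'); sc=cv2.imread('pics/scene0.png')
a=cv2.resize(im[130:260,225:400],None,fx=4.5,fy=4.5,interpolation=cv2.INTER_CUBIC)
cv2.imwrite('pics/c1.png',a)
b=cv2.resize(sc[130:270,215:400],None,fx=4.2,fy=4.2,interpolation=cv2.INTER_CUBIC)
cv2.imwrite('pics/c2.png',b)
for q,z in[('stone_green',.03),('stone_red',.045),('stone_cream',.045),('stone_grey',.045),('stone_black',.045),('keeper',.035)]:
    for d in ctrl.masks_of('top',q)[:3]:
        v,u=np.nonzero(d['mask']); 
        P=np.array([ray('top',p,z)[:2] for p in zip(u,v)]); c=P.mean(0); w,V=np.linalg.eigh(np.cov((P-c).T)); x=V[:,1]*np.sign(V[0,1])
        print(q,round(d['conf'],2),len(u),c.round(4),'yaw',np.degrees(np.arctan2(x[1],x[0])).round(1),(np.sqrt(12*w)).round(3))
E
```

```text
stone_green 0.79 407 [0.4491 0.2833] yaw -16.9 [0.034 0.123]
stone_green 0.77 393 [0.4375 0.4322] yaw -46.3 [0.033 0.121]
stone_green 0.68 135 [0.4459 0.1769] yaw 30.9 [0.017 0.081]
stone_red 0.82 324 [ 0.6614 -0.0228] yaw -6.9 [0.029 0.116]
stone_cream 0.66 296 [0.67   0.0097] yaw -6.8 [0.025 0.12 ]
stone_grey 0.54 308 [ 0.6593 -0.054 ] yaw -7.8 [0.025 0.125]
stone_black 0.58 322 [ 0.6552 -0.09  ] yaw -7.8 [0.027 0.124]
keeper 0.72 253 [ 0.4952 -0.1416] yaw 16.8 [0.015 0.189]
```

View pics/c1.png

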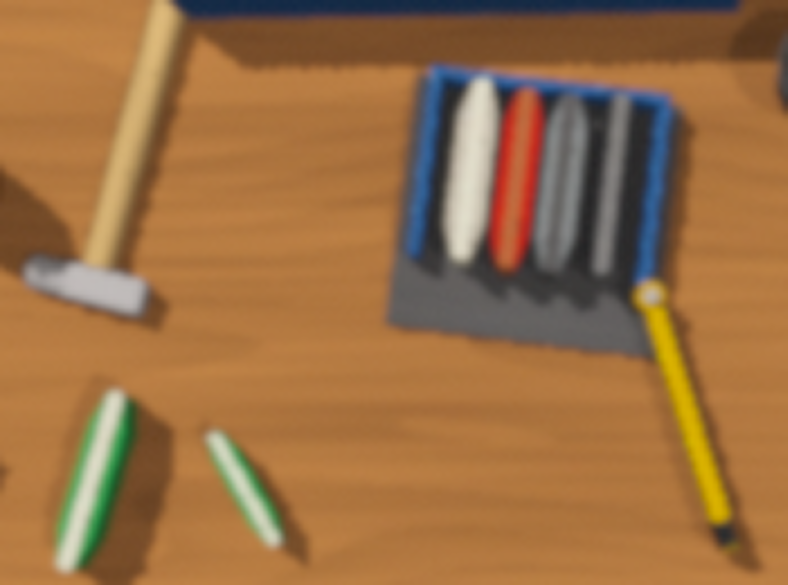

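View pics/c2.png

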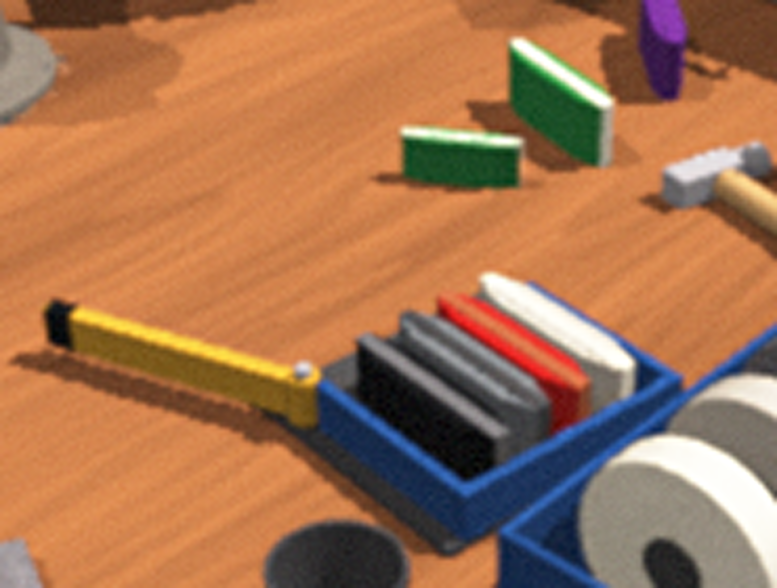

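The crop confirms the order cream, red, grey, black, with the rack turned about -7°. The stone top lines and the rack corners read well enough to fit a pose.

```bash
cat >> h.py <<'E'
def c1(cx,cy,z): return ray('top',(225+(cx+.5)/4.5-.5,130+(cy+.5)/4.5-.5),z)
E
python3 - <<'E'
from h import *
from scipy.optimize import least_squares
pts=[((430,66),(.090,.088),.04),((678,97),(.090,-.088),.04),((387,322),(-.1,.1),.006),((650,293),(-.059,-.09),.048),((407,257),(-.05,.088),.04)]
W=np.array([c1(*p[0],p[2])[:2] for p in pts]); L=np.array([p[1] for p in pts])
W=np.vstack([W,[.603,-.0305],[.578,-.1175]]);L=np.vstack([L,[-.05,0],[-.059,-.09]])
def T(q,L):
    c,s=np.cos(q[2]),np.sin(q[2]); return L@np.array([[c,s],[-s,c]])+q[:2]
r=least_squares(lambda q:(T(q,L)-W).ravel(),[.65,-.04,-.12],loss='soft_l1',f_scale=.003)
q=r.x; print('rack',q,np.degrees(q[2])); print((T(q,L)-W).round(4))
c,s=np.cos(q[2]),np.sin(q[2]); inv=lambda p:np.array([[c,s],[-s,c]])@(np.array(p)[:2]-q[:2])
for n,a,b in[('cream',(485,78),(462,262)),('red',(528,90),(507,268)),('grey',(572,95),(549,270)),('black',(622,95),(600,274))]:
    A,B=inv(c1(*a,.06)),inv(c1(*b,.06)); print(n,A.round(4),B.round(4),((A+B)/2).round(4),np.linalg.norm(A-B).round(3))
A,B=c1(118,390,.054),c1(66,572,.054);print('green',A,B,(A+B)/2,np.linalg.norm(A-B),np.degrees(np.arctan2(*(A-B)[1::-1])))
E
```

```text
rack [ 0.64912575 -0.03696319 -0.13821229] -7.918980728621312
[[ 0.001  -0.0022]
 [ 0.0022  0.0038]
 [-0.0014  0.0015]
 [-0.0017 -0.0013]
 [ 0.0026 -0.0007]
 [-0.0034  0.0004]
 [ 0.0003 -0.0005]]
cream [0.0806 0.0483] [-0.0537  0.0476] [0.0134 0.048 ] 0.134
red [0.0757 0.0165] [-0.054   0.0153] [0.0109 0.0159] 0.13
grey [ 0.076  -0.0153] [-0.0516 -0.0146] [ 0.0122 -0.0149] 0.128
black [ 0.0805 -0.0508] [-0.0499 -0.0509] [ 0.0153 -0.0509] 0.13
green [0.51408446 0.26438145 0.054     ] [0.38536578 0.30046377 0.054     ] [0.44972512 0.28242261 0.054     ] 0.13368033053630993 -15.659205611330634
```

```bash
cat >> h.py <<'E'
Q=[.6491,-.0370,np.radians(-7.9)]
def rk(x,y):
    c,s=np.cos(Q[2]),np.sin(Q[2]); return np.array([Q[0]+c*x-s*y,Q[1]+s*x+c*y])
def irk(p):
    c,s=np.cos(Q[2]),np.sin(Q[2]); d=np.array(p[:2])-Q[:2]; return np.array([c*d[0]+s*d[1],-s*d[0]+c*d[1]])
def state():
    s=ctrl.observe(); q=np.array(s['tool_rot']); M=R.from_quat(np.r_[q[1:],q[0]]).as_matrix(); return s,np.array(s['tool_pos']),M
def plan(wps,p=None,M=None):
    "wps: (x,y,z,yaw deg of tool y axis, rows)"
    if p is None: s,p,M=state(); print('t',s['time'],'p',p.round(4),'yaw y',np.degrees(np.arctan2(M[1,1],M[0,1])).round(2),'w',round(s['width']*.0918,4),'F',s['wrist_force'].round(1))
    for x,y,z,yaw,n in wps:
        a=np.radians(yaw); Y=np.array([np.cos(a),np.sin(a),0]); Z=np.array([0,0,-1.]); N=np.c_[np.cross(Y,Z),Y,Z]
        rv=np.degrees(R.from_matrix(M.T@N).as_rotvec()); d=N.T@(np.array([x,y,z])-p)
        print('rot first',rv.round(2),'then shift',d.round(4),'per row/',n,(d/n).round(4)); p,M=np.array([x,y,z]),N
E
python3 - <<'E'
from h import *
for c in('top','scene'):
    print([(np.round(d['xyz'],3),d['conf']) for d in ctrl.tip_of(c,'oil')],[(np.round(d['xyz'],3),d['conf']) for d in ctrl.tip_of(c,'hammer')])
plan([(.431,.2885,.10,74,8),(.431,.2885,.012,74,3)])
E
```

```text
[(array([ 0.674,  0.388, -0.002]), 0.88), (array([ 0.659, -0.093,  0.007]), 0.48)] [(array([ 0.702,  0.26 , -0.001]), 0.58)]
[(array([0.67 , 0.391, 0.001]), 0.81)] [(array([0.707, 0.26 , 0.002]), 0.67)]
t 1.5 p [0.2014 0.4848 0.2268] yaw y 67.44 w 0.0916 F [-0.4  0.2 -0. ]
rot first [ 0.01  0.   -6.56] then shift [-0.2748 -0.1255  0.1268] per row/ 8 [-0.0343 -0.0157  0.0158]
rot first [0. 0. 0.] then shift [0.    0.    0.088] per row/ 3 [0.     0.     0.0293]
```

Call:
send_rows([
  {"rz": -6.56,"gripper": 0.07},
  {"tx": -0.0343,"ty": -0.0157,"tz": 0.0158},
  {"tx": -0.0343,"ty": -0.0157,"tz": 0.0158},
  {"tx": -0.0343,"ty": -0.0157,"tz": 0.0158},
  {"tx": -0.0343,"ty": -0.0157,"tz": 0.0158},
  {"tx": -0.0343,"ty": -0.0157,"tz": 0.0158},
  {"tx": -0.0343,"ty": -0.0157,"tz": 0.0158},
  {"tx": -0.0343,"ty": -0.0157,"tz": 0.0158},
  {"tx": -0.0347,"ty": -0.0157,"tz": 0.0158},
  {"tx": 0},
])

```text
invalid input
```

```bash
python3 - <<'E'
from h import *
plan([(.431,.2885,.012,74,3)])
im=snap('scene','s1'); cv2.imwrite('pics/s1c.png',cv2.resize(im[90:230,250:430,::-1],None,fx=4,fy=4,interpolation=cv2.INTER_CUBIC))
E
```

```text
t 1.5 p [0.2014 0.4848 0.2268] yaw y 67.44 w 0.0916 F [-0.4  0.2 -0. ]
rot first [ 0.01  0.   -6.56] then shift [-0.2748 -0.1255  0.2148] per row/ 3 [-0.0916 -0.0418  0.0716]
```

View pics/s1c.png

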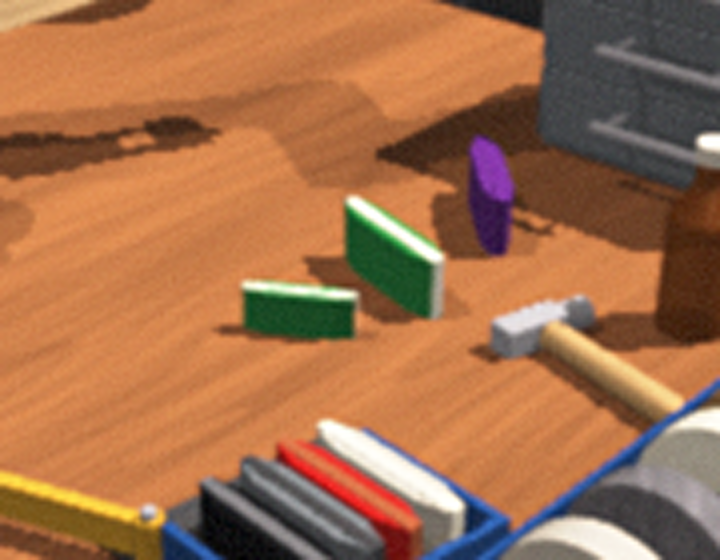

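That row set was refused, so nothing moved: the arm is still out of view, and the green stone is at (390,260) in this crop. The format probably needs every field in each row.

Call:
send_rows([
  {"gripper": 0.07,"tx": 0,"ty": 0,"tz": 0,"rx": 0,"ry": 0,"rz": -6.56},
  {"gripper": 0.07,"tx": -0.0343,"ty": -0.0157,"tz": 0.0158,"rx": 0,"ry": 0,"rz": 0},
  {"gripper": 0.07,"tx": -0.0343,"ty": -0.0157,"tz": 0.0158,"rx": 0,"ry": 0,"rz": 0},
  {"gripper": 0.07,"tx": -0.0343,"ty": -0.0157,"tz": 0.0158,"rx": 0,"ry": 0,"rz": 0},
  {"gripper": 0.07,"tx": -0.0343,"ty": -0.0157,"tz": 0.0158,"rx": 0,"ry": 0,"rz": 0},
  {"gripper": 0.07,"tx": -0.0343,"ty": -0.0157,"tz": 0.0158,"rx": 0,"ry": 0,"rz": 0},
  {"gripper": 0.07,"tx": -0.0343,"ty": -0.0157,"tz": 0.0158,"rx": 0,"ry": 0,"rz": 0},
  {"gripper": 0.07,"tx": -0.0343,"ty": -0.0157,"tz": 0.0158,"rx": 0,"ry": 0,"rz": 0},
  {"gripper": 0.07,"tx": -0.0347,"ty": -0.0157,"tz": 0.0158,"rx": 0,"ry": 0,"rz": 0},
  {"gripper": 0.07,"tx": 0,"ty": 0,"tz": 0,"rx": 0,"ry": 0,"rz": 0},
])

```text
time: 2.8
tool_pos: [0.4321, 0.2866, 0.0992]
tool_rot: [-0.001, 0.141, 0.99, -0.001]
wrist_force: [-0.9, 0.0, 0.2]
width: 0.764
finger_force: 0.0
```

Call:
send_rows([
  {"gripper": 0.07,"tx": 0,"ty": 0.001,"tz": 0.029,"rx": 0,"ry": 0,"rz": 0},
  {"gripper": 0.07,"tx": 0,"ty": 0,"tz": 0.029,"rx": 0,"ry": 0,"rz": 0},
  {"gripper": 0.07,"tx": 0,"ty": 0,"tz": 0.029,"rx": 0,"ry": 0,"rz": 0},
  {"gripper": 0.07,"tx": 0,"ty": 0,"tz": 0,"rx": 0,"ry": 0,"rz": 0},
  {"gripper": 0.02,"tx": 0,"ty": 0,"tz": 0,"rx": 0,"ry": 0,"rz": 0},
  {"gripper": 0.0,"tx": 0,"ty": 0,"tz": 0,"rx": 0,"ry": 0,"rz": 0},
  {"gripper": 0.0,"tx": 0,"ty": 0,"tz": 0,"rx": 0,"ry": 0,"rz": 0},
  {"gripper": 0.0,"tx": 0,"ty": 0,"tz": 0,"rx": 0,"ry": 0,"rz": 0},
  {"gripper": 0.0,"tx": 0,"ty": 0,"tz": 0,"rx": 0,"ry": 0,"rz": 0},
])

```text
time: 3.92
tool_pos: [0.4312, 0.2891, 0.0135]
tool_rot: [0.0, 0.139, 0.99, -0.0]
wrist_force: [-0.5, -0.9, 2.2]
width: 0.282
finger_force: 29.9
```

```bash
python3 - <<'E'
from h import *
s,p,M=state(); a=rk(-.157,.033); print(a)
plan([(p[0],p[1],p[2]+.08,74,3),(*a,p[2]+.08,82.1,7),(*a,p[2]+.010,82.1,4)])
E
```

```text
[0.49812568 0.01726561]
t 3.925 p [0.4312 0.2891 0.0135] yaw y 74.0 w 0.0259 F [-0.5 -0.9  2.2]
rot first [-0.01  0.   -0.  ] then shift [ 0.    0.   -0.08] per row/ 3 [ 0.      0.     -0.0267]
rot first [ 0.   0.  -8.1] then shift [-0.1037 -0.2601  0.    ] per row/ 7 [-0.0148 -0.0372  0.    ]
rot first [0. 0. 0.] then shift [0.   0.   0.07] per row/ 4 [0.     0.     0.0175]
```

Call:
send_rows([
  {"gripper": 0.0,"tx": 0,"ty": 0,"tz": -0.0267,"rx": 0,"ry": 0,"rz": 0},
  {"gripper": 0.0,"tx": 0,"ty": 0,"tz": -0.0267,"rx": 0,"ry": 0,"rz": 0},
  {"gripper": 0.0,"tx": 0,"ty": 0,"tz": -0.0266,"rx": 0,"ry": 0,"rz": 0},
  {"gripper": 0.0,"tx": 0,"ty": 0,"tz": 0,"rx": 0,"ry": 0,"rz": -8.1},
  {"gripper": 0.0,"tx": -0.0148,"ty": -0.0372,"tz": 0,"rx": 0,"ry": 0,"rz": 0},
  {"gripper": 0.0,"tx": -0.0148,"ty": -0.0372,"tz": 0,"rx": 0,"ry": 0,"rz": 0},
  {"gripper": 0.0,"tx": -0.0148,"ty": -0.0372,"tz": 0,"rx": 0,"ry": 0,"rz": 0},
  {"gripper": 0.0,"tx": -0.0148,"ty": -0.0372,"tz": 0,"rx": 0,"ry": 0,"rz": 0},
  {"gripper": 0.0,"tx": -0.0148,"ty": -0.0372,"tz": 0,"rx": 0,"ry": 0,"rz": 0},
  {"gripper": 0.0,"tx": -0.0148,"ty": -0.0372,"tz": 0,"rx": 0,"ry": 0,"rz": 0},
  {"gripper": 0.0,"tx": -0.0149,"ty": -0.0369,"tz": 0,"rx": 0,"ry": 0,"rz": 0},
  {"gripper": 0.0,"tx": 0,"ty": 0,"tz": 0,"rx": 0,"ry": 0,"rz": 0},
])

```text
time: 5.42
tool_pos: [0.4983, 0.015, 0.0926]
tool_rot: [-0.001, 0.071, 0.997, -0.0]
wrist_force: [-0.7, 0.1, -5.0]
width: 0.283
finger_force: 30.0
```

```bash
python3 - <<'E'
from h import *
a=rk(-.157,.033)
plan([(*a,.0235,82.1,4)])
im=snap('top','t2'); cv2.imwrite('pics/t2c.png',cv2.resize(im[130:270,270:400,::-1],None,fx=4.25,fy=4.25,interpolation=cv2.INTER_CUBIC))
E
```

```text
t 5.425 p [0.4983 0.015  0.0926] yaw y 81.88 w 0.026 F [-0.7  0.1 -5. ]
rot first [-0.02 -0.06 -0.22] then shift [0.0004 0.0022 0.0691] per row/ 4 [0.0001 0.0005 0.0173]
```

View pics/t2c.png

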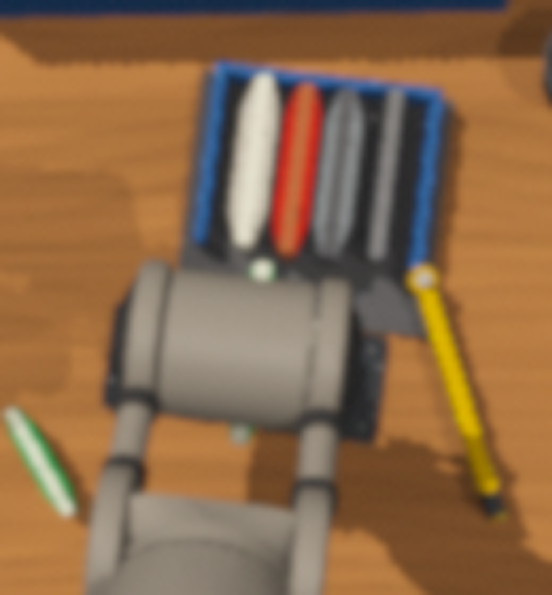

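The stone is held level, with its tip at crop (262,268) and its tail at (241,434). The gap it has to enter lies between the cream tip (247,245) and the red tip (289,252). I'll check the alignment in rack coordinates.

```bash
python3 - <<'E'
from h import *
f=lambda cx,cy,z: irk(ray('top',(270+(cx+.5)/4.25-.5,130+(cy+.5)/4.25-.5),z)).round(4)
print('green tip',f(262,268,.133),'tail',f(241,436,.133)); print('cream tip',f(246,247,.06),f(264,74,.06),'red',f(289,253,.06),f(305,85,.06))
print('tcp',irk(state()[1]))
E
```

```text
green tip [-0.0758  0.0312] tail [-0.1967  0.0307]
cream tip [-0.0533  0.047 ] [0.0801 0.0504] red [-0.0538  0.0142] [0.0755 0.0183]
tcp [-0.15739225  0.03216801]
```

Call:
send_rows([
  {"gripper": 0.0,"tx": 0,"ty": 0,"tz": 0.0175,"rx": 0,"ry": 0,"rz": -0.2},
  {"gripper": 0.0,"tx": 0,"ty": 0,"tz": 0.0175,"rx": 0,"ry": 0,"rz": 0},
  {"gripper": 0.0,"tx": 0,"ty": 0,"tz": 0.0175,"rx": 0,"ry": 0,"rz": 0},
  {"gripper": 0.0,"tx": 0,"ty": 0,"tz": 0.0175,"rx": 0,"ry": 0,"rz": 0},
  {"gripper": 0.0,"tx": 0,"ty": 0,"tz": 0,"rx": 0,"ry": 0,"rz": 0},
  {"gripper": 0.0,"tx": -0.01,"ty": 0,"tz": 0,"rx": 0,"ry": 0,"rz": 0},
  {"gripper": 0.0,"tx": -0.01,"ty": 0,"tz": 0,"rx": 0,"ry": 0,"rz": 0},
  {"gripper": 0.0,"tx": -0.008,"ty": 0,"tz": 0,"rx": 0,"ry": 0,"rz": 0},
  {"gripper": 0.0,"tx": -0.008,"ty": 0,"tz": 0,"rx": 0,"ry": 0,"rz": 0},
  {"gripper": 0.0,"tx": -0.008,"ty": 0,"tz": 0,"rx": 0,"ry": 0,"rz": 0},
  {"gripper": 0.0,"tx": 0,"ty": 0,"tz": 0,"rx": 0,"ry": 0,"rz": 0},
])

```text
time: 6.85
tool_pos: [0.5424, 0.0114, 0.0233]
tool_rot: [0.0, 0.067, 0.998, 0.0]
wrist_force: [0.1, 0.7, -5.1]
width: 0.285
finger_force: 30.0
```

```bash
python3 - <<'E'
from h import *
plan([]);print(irk(state()[1]))
im=snap('top','t3'); cv2.imwrite('pics/t3c.png',cv2.resize(im[130:240,290:390,::-1],None,fx=5,fy=5,interpolation=cv2.INTER_CUBIC))
E
```

```text
t 6.85 p [0.5424 0.0114 0.0233] yaw y 82.29 w 0.0262 F [ 0.1  0.7 -5.1]
[-0.11236236  0.03330291]
```

View pics/t3c.png

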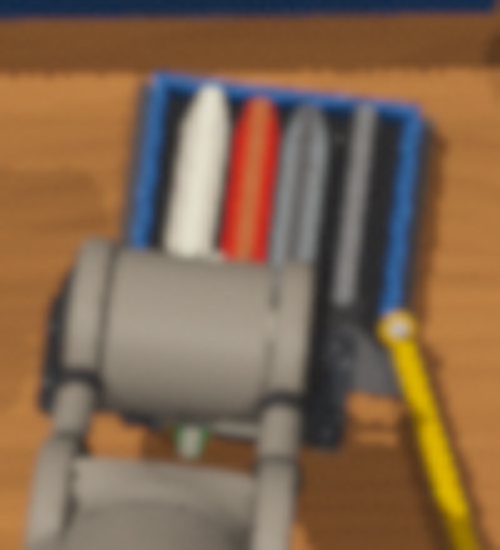

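The tip has entered between cream (200,250) and red (245,255) with no contact force, so I'll keep going.

Call:
send_rows([
  {"gripper": 0.0,"tx": -0.006,"ty": 0,"tz": 0.0015,"rx": 0,"ry": 0,"rz": 0},
  {"gripper": 0.0,"tx": -0.006,"ty": 0,"tz": 0,"rx": 0,"ry": 0,"rz": 0},
  {"gripper": 0.0,"tx": -0.006,"ty": 0,"tz": 0,"rx": 0,"ry": 0,"rz": 0},
  {"gripper": 0.0,"tx": -0.006,"ty": 0,"tz": 0,"rx": 0,"ry": 0,"rz": 0},
  {"gripper": 0.0,"tx": 0,"ty": 0,"tz": 0,"rx": 0,"ry": 0,"rz": 0},
])

```text
time: 7.52
tool_pos: [0.5663, 0.0083, 0.0218]
tool_rot: [0.001, 0.067, 0.998, 0.0]
wrist_force: [0.2, 0.6, -5.4]
width: 0.28
finger_force: 30.0
```

Call:
send_rows([
  {"gripper": 0.0,"tx": -0.005,"ty": 0,"tz": 0,"rx": 0,"ry": 0,"rz": 0},
  {"gripper": 0.0,"tx": -0.005,"ty": 0,"tz": 0,"rx": 0,"ry": 0,"rz": 0},
  {"gripper": 0.0,"tx": -0.005,"ty": 0,"tz": 0,"rx": 0,"ry": 0,"rz": 0},
  {"gripper": 0.0,"tx": -0.003,"ty": 0,"tz": 0,"rx": 0,"ry": 0,"rz": 0},
  {"gripper": 0.0,"tx": 0,"ty": 0,"tz": 0,"rx": 0,"ry": 0,"rz": 0},
])

```text
time: 8.15
tool_pos: [0.584, 0.0059, 0.0219]
tool_rot: [0.0, 0.067, 0.998, 0.0]
wrist_force: [0.7, 1.4, -6.0]
width: 0.281
finger_force: 30.0
```

```bash
python3 - <<'E'
from h import *
plan([]);print(irk(state()[1]))
a=snap('top','t4')[130:240,290:390,::-1]; b=snap('scene','s4')[160:270,255:395,::-1]
f=lambda x:cv2.resize(x,None,fx=3.2,fy=3.2,interpolation=cv2.INTER_CUBIC)
cv2.imwrite('pics/c4.png',np.hstack([f(a),f(b)]))
E
```

```text
t 8.15 p [0.584  0.0059 0.0219] yaw y 82.3 w 0.0258 F [ 0.7  1.4 -6. ]
[-0.0703981   0.03349382]
```

View pics/c4.png

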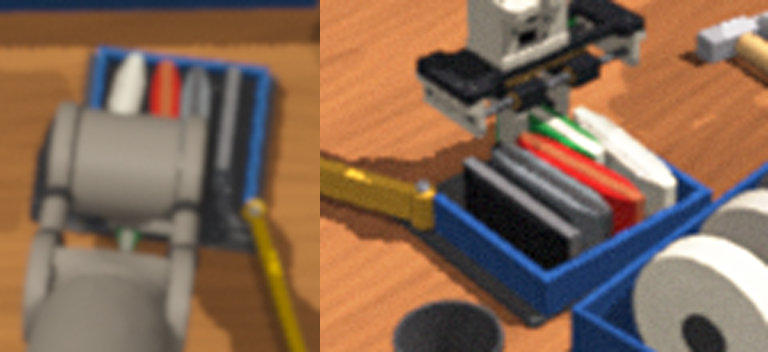

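The green stone is wedged between cream and red, and everything is upright. I'll lower it 2 mm, release it, then go round behind its tail.

Call:
send_rows([
  {"gripper": 0.0,"tx": 0,"ty": 0,"tz": 0.002,"rx": 0,"ry": 0,"rz": 0},
  {"gripper": 0.045,"tx": 0,"ty": 0,"tz": 0,"rx": 0,"ry": 0,"rz": 0},
  {"gripper": 0.045,"tx": 0,"ty": 0,"tz": 0,"rx": 0,"ry": 0,"rz": 0},
  {"gripper": 0.045,"tx": 0,"ty": 0,"tz": 0,"rx": 0,"ry": 0,"rz": 0},
  {"gripper": 0.045,"tx": 0,"ty": 0,"tz": -0.03,"rx": 0,"ry": 0,"rz": 0},
  {"gripper": 0.045,"tx": 0,"ty": 0,"tz": -0.03,"rx": 0,"ry": 0,"rz": 0},
  {"gripper": 0.0,"tx": 0.04,"ty": 0,"tz": 0,"rx": 0,"ry": 0,"rz": 0},
  {"gripper": 0.0,"tx": 0.04,"ty": 0,"tz": 0,"rx": 0,"ry": 0,"rz": 0},
  {"gripper": 0.0,"tx": 0,"ty": 0,"tz": 0,"rx": 0,"ry": 0,"rz": 0},
  {"gripper": 0.0,"tx": 0,"ty": 0,"tz": 0,"rx": 0,"ry": 0,"rz": 0},
])

```text
time: 9.5
tool_pos: [0.5054, 0.0164, 0.0804]
tool_rot: [0.001, 0.067, 0.998, -0.0]
wrist_force: [0.2, 0.5, 0.0]
width: 0.1
finger_force: 0.0
```

```bash
python3 - <<'E'
from h import *
plan([]);print(irk(state()[1]))
E
```

```text
t 9.5 p [0.5054 0.0164 0.0804] yaw y 82.3 w 0.0092 F [0.2 0.5 0. ]
[-0.14969188  0.0331499 ]
```

Call:
send_rows([
  {"gripper": 0.0,"tx": 0,"ty": 0,"tz": 0.03,"rx": 0,"ry": 0,"rz": 0},
  {"gripper": 0.0,"tx": 0,"ty": 0,"tz": 0.03,"rx": 0,"ry": 0,"rz": 0},
  {"gripper": 0.0,"tx": -0.015,"ty": 0,"tz": 0,"rx": 0,"ry": 0,"rz": 0},
  {"gripper": 0.0,"tx": -0.008,"ty": 0,"tz": 0,"rx": 0,"ry": 0,"rz": 0},
  {"gripper": 0.0,"tx": -0.008,"ty": 0,"tz": 0,"rx": 0,"ry": 0,"rz": 0},
  {"gripper": 0.0,"tx": -0.008,"ty": 0,"tz": 0,"rx": 0,"ry": 0,"rz": 0},
  {"gripper": 0.0,"tx": -0.008,"ty": 0,"tz": 0,"rx": 0,"ry": 0,"rz": 0},
  {"gripper": 0.0,"tx": -0.008,"ty": 0,"tz": 0,"rx": 0,"ry": 0,"rz": 0},
  {"gripper": 0.0,"tx": -0.008,"ty": 0,"tz": 0,"rx": 0,"ry": 0,"rz": 0},
  {"gripper": 0.0,"tx": -0.008,"ty": 0,"tz": 0,"rx": 0,"ry": 0,"rz": 0},
])

```text
time: 10.75
tool_pos: [0.5752, 0.007, 0.0199]
tool_rot: [0.0, 0.067, 0.998, 0.0]
wrist_force: [-1.7, -0.1, -1.9]
width: 0.003
finger_force: 1.0
```

```bash
python3 - <<'E'
from h import *
plan([]);print(irk(state()[1]))
E
```

```text
t 10.75 p [0.5752 0.007  0.0199] yaw y 82.29 w 0.0003 F [-1.7 -0.1 -1.9]
[-0.07925258  0.03340366]
```

Call:
send_rows([
  {"gripper": 0.0,"tx": -0.006,"ty": 0,"tz": 0,"rx": 0,"ry": 0,"rz": 0},
  {"gripper": 0.0,"tx": -0.006,"ty": 0,"tz": 0,"rx": 0,"ry": 0,"rz": 0},
  {"gripper": 0.0,"tx": -0.003,"ty": 0,"tz": 0,"rx": 0,"ry": 0,"rz": 0},
  {"gripper": 0.0,"tx": -0.002,"ty": 0,"tz": 0,"rx": 0,"ry": 0,"rz": 0},
])

```text
time: 11.25
tool_pos: [0.5915, 0.0048, 0.0199]
tool_rot: [0.0, 0.067, 0.998, 0.0]
wrist_force: [-2.7, -0.1, 0.5]
width: 0.006
finger_force: 1.2
```

Call:
send_rows([
  {"gripper": 0.0,"tx": -0.0015,"ty": 0,"tz": 0,"rx": 0,"ry": 0,"rz": 0},
  {"gripper": 0.0,"tx": -0.001,"ty": 0,"tz": 0,"rx": 0,"ry": 0,"rz": 0},
])

```text
time: 11.5
tool_pos: [0.5939, 0.0045, 0.0199]
tool_rot: [0.0, 0.067, 0.998, 0.0]
wrist_force: [-3.2, 0.3, 1.4]
width: 0.005
finger_force: 1.2
```

Call:
send_rows([
  {"gripper": 0.0,"tx": -0.0015,"ty": 0,"tz": 0,"rx": 0,"ry": 0,"rz": 0},
  {"gripper": 0.0,"tx": 0,"ty": 0,"tz": 0,"rx": 0,"ry": 0,"rz": 0},
])

```text
time: 11.75
tool_pos: [0.5941, 0.0045, 0.0197]
tool_rot: [-0.001, 0.067, 0.998, 0.0]
wrist_force: [-5.8, -0.1, 3.1]
width: 0.003
finger_force: 3.0
```

Call:
send_rows([
  {"gripper": 0.0,"tx": -0.002,"ty": 0,"tz": 0,"rx": 0,"ry": 0,"rz": 0},
  {"gripper": 0.0,"tx": 0,"ty": 0,"tz": 0,"rx": 0,"ry": 0,"rz": 0},
])

```text
time: 12.0
tool_pos: [0.5941, 0.0045, 0.0194]
tool_rot: [-0.004, 0.067, 0.998, 0.0]
wrist_force: [-12.3, 0.1, 7.4]
width: 0.001
finger_force: 6.2
```

Call:
send_rows([
  {"gripper": 0.0,"tx": -0.002,"ty": 0,"tz": 0,"rx": 0,"ry": 0,"rz": 0},
  {"gripper": 0.0,"tx": 0,"ty": 0,"tz": 0,"rx": 0,"ry": 0,"rz": 0},
])

```text
time: 12.25
tool_pos: [0.594, 0.0046, 0.0191]
tool_rot: [-0.006, 0.067, 0.998, 0.0]
wrist_force: [-19.3, 1.9, 9.6]
width: 0.005
finger_force: 9.3
```

```bash
python3 - <<'E'
from h import *
plan([]);print(irk(state()[1]))
E
```

```text
t 12.25 p [0.594  0.0046 0.0191] yaw y 82.32 w 0.0005 F [-19.3   1.9   9.6]
[-0.06026877  0.03363861]
```

It has reached a hard stop, so it is home. I'll back off and look.

Call:
send_rows([
  {"gripper": 0.0,"tx": 0.02,"ty": 0,"tz": 0,"rx": 0,"ry": 0,"rz": 0},
  {"gripper": 0.0,"tx": 0.04,"ty": 0,"tz": -0.02,"rx": 0,"ry": 0,"rz": 0},
  {"gripper": 0.0,"tx": 0.05,"ty": 0,"tz": -0.04,"rx": 0,"ry": 0,"rz": 0},
  {"gripper": 0.0,"tx": 0.05,"ty": 0,"tz": -0.03,"rx": 0,"ry": 0,"rz": 0},
  {"gripper": 0.0,"tx": 0.0,"ty": 0,"tz": 0,"rx": 0,"ry": 0,"rz": 0},
])

```text
time: 12.88
tool_pos: [0.4408, 0.0254, 0.1111]
tool_rot: [0.002, 0.067, 0.998, -0.0]
wrist_force: [1.1, -0.2, 0.2]
width: 0.002
finger_force: 0.0
```

```bash
python3 - <<'E'
from h import *
plan([]);print(irk(state()[1]), ctrl.observe()['joint_pos'].round(2))
a=snap('top','t5')[135:255,300:400,::-1]; b=snap('scene','s5')[170:270,265:395,::-1]
f=lambda x,k:cv2.resize(x,None,fx=k,fy=k,interpolation=cv2.INTER_CUBIC)
a,b=f(a,3.6),f(b,3.3); H=max(a.shape[0],b.shape[0]); p=lambda x:cv2.copyMakeBorder(x,0,H-x.shape[0],0,0,cv2.BORDER_CONSTANT)
cv2.imwrite('pics/c5.png',np.hstack([p(a),p(b)]))
E
```

```text
t 12.875 p [0.4408 0.0254 0.1111] yaw y 82.33 w 0.0002 F [ 1.1 -0.2  0.2]
[-0.21486572  0.03321862] [-0.12  0.33  1.91  0.    0.9  -1.55]
```

View pics/c5.png

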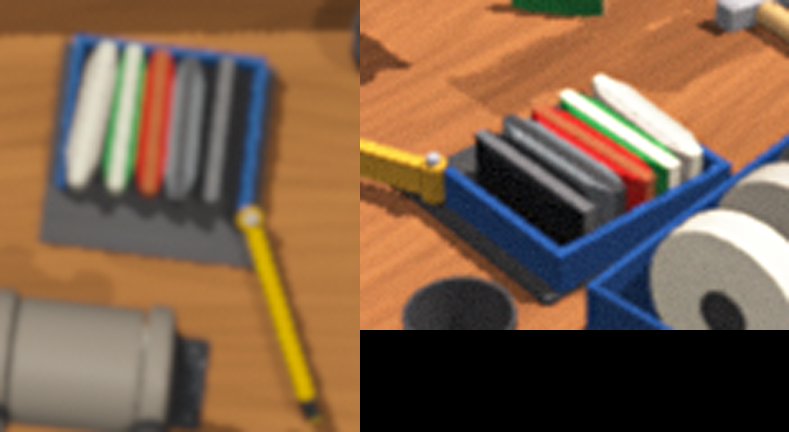

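All five stones are upright in the order cream, green, red, grey, black, with their near ends at crop rows 188–199. Cream is yawed slightly. I'll compute how far home each one is, and plan the keeper sweep.

```bash
python3 - <<'E'
from h import *
f=lambda cx,cy,z: irk(ray('top',(300+(cx+.5)/3.6-.5,135+(cy+.5)/3.6-.5),z)).round(4)
for n,a,b in[('cream',(108,42),(77,189)),('green',(134,44),(115,192)),('red',(163,50),(147,196)),('grey',(191,58),(178,199)),('black',(227,58),(211,201))]: print(n,f(*a,.06),f(*b,.06))
# near edge refined: column-profile along each stone's axis at near end
im=cv2.cvtColor(cv2.imread('pics/t5.png'),cv2.COLOR_BGR2GRAY).astype(np.float32)
for n,b in[('cream',(77,189)),('green',(115,192)),('red',(147,196)),('grey',(178,199)),('black',(211,201))]:
    y=f(*b,.06)[1]; xs=np.arange(-.075,-.03,.001); uv=np.array([proj('top',[*rk(x,y),.06]) for x in xs],np.float32)
    v=cv2.remap(im,uv[:,:1],uv[:,1:],cv2.INTER_LINEAR).ravel(); g=np.gradient(v); print(n,xs[np.abs(g).argmax()].round(3),(np.sum(xs*g**2)/np.sum(g**2)).round(4))
pin=rk(-.059,-.09);print('pin',pin)
for c in('top','scene'): print([(np.round(d['xyz'],3),round(d['conf'],2)) for d in ctrl.tip_of(c,'keeper_tip')][:2],[(np.round(d['xyz'],3),round(d['conf'],2)) for d in ctrl.tip_of(c,'keeper_pin')][:2])
E
```

```text
cream [0.0816 0.0574] [-0.054   0.0679]
green [0.0827 0.034 ] [-0.0524  0.0339]
red [0.0805 0.0075] [-0.0524  0.0052]
grey [ 0.0763 -0.0184] [-0.0516 -0.0225]
black [ 0.0803 -0.0504] [-0.0497 -0.0518]
cream -0.052 -0.0518
green -0.051 -0.0514
red -0.049 -0.0547
grey -0.054 -0.0583
black -0.05 -0.0509
pin [ 0.57828993 -0.11803662]
[(array([ 0.674,  0.39 , -0.002]), 0.68), (array([ 0.396, -0.171,  0.026]), 0.53)] [(array([ 0.577, -0.117,  0.026]), 0.86), (array([ 0.738, -0.251, -0.001]), 0.56)]
[(array([ 0.398, -0.173,  0.024]), 0.57), (array([ 0.659, -0.062,  0.003]), 0.22)] [(array([ 0.578, -0.119,  0.028]), 0.73), (array([ 0.604, -0.03 ,  0.008]), 0.39)]
```

Every near end is within 2–3 mm of the green one, which sits against the back stop. To be safe I'll gently seat the others to the same depth: cream, then red and grey, then black.

Call:
send_rows([
  {"gripper": 0.0,"tx": -0.045,"ty": 0.011,"tz": 0.03,"rx": 0,"ry": 0,"rz": 0},
  {"gripper": 0.0,"tx": -0.045,"ty": 0.011,"tz": 0.03,"rx": 0,"ry": 0,"rz": 0},
  {"gripper": 0.0,"tx": -0.042,"ty": 0,"tz": 0.031,"rx": 0,"ry": 0,"rz": 0},
  {"gripper": 0.0,"tx": -0.01,"ty": 0,"tz": 0,"rx": 0,"ry": 0,"rz": 0},
  {"gripper": 0.0,"tx": -0.006,"ty": 0,"tz": 0,"rx": 0,"ry": 0,"rz": 0},
  {"gripper": 0.0,"tx": -0.004,"ty": 0,"tz": 0,"rx": 0,"ry": 0,"rz": 0},
  {"gripper": 0.0,"tx": -0.002,"ty": 0,"tz": 0,"rx": 0,"ry": 0,"rz": 0},
  {"gripper": 0.0,"tx": -0.001,"ty": 0,"tz": 0,"rx": 0,"ry": 0,"rz": 0},
  {"gripper": 0.0,"tx": 0,"ty": 0,"tz": 0,"rx": 0,"ry": 0,"rz": 0},
])

```text
time: 14.3
tool_pos: [0.597, 0.0264, 0.0182]
tool_rot: [-0.001, 0.067, 0.998, 0.0]
wrist_force: [-6.2, -0.1, 2.6]
width: 0.001
finger_force: 2.6
```

```bash
python3 - <<'E'
from h import *
plan([]);print(irk(state()[1]))
E
```

```text
t 14.3 p [0.597  0.0264 0.0182] yaw y 82.31 w 0.0001 F [-6.2 -0.1  2.6]
[-0.06034355  0.05558968]
```

Call:
send_rows([
  {"gripper": 0.0,"tx": 0.018,"ty": 0,"tz": 0,"rx": 0,"ry": 0,"rz": 0},
  {"gripper": 0.0,"tx": 0,"ty": -0.032,"tz": 0,"rx": 0,"ry": 0,"rz": 0},
  {"gripper": 0.0,"tx": 0,"ty": -0.032,"tz": 0,"rx": 0,"ry": 0,"rz": 0},
  {"gripper": 0.0,"tx": 0,"ty": 0,"tz": 0,"rx": 0,"ry": 0,"rz": 0},
  {"gripper": 0.0,"tx": -0.009,"ty": 0,"tz": 0,"rx": 0,"ry": 0,"rz": 0},
  {"gripper": 0.0,"tx": -0.005,"ty": 0,"tz": 0,"rx": 0,"ry": 0,"rz": 0},
  {"gripper": 0.0,"tx": -0.003,"ty": 0,"tz": 0,"rx": 0,"ry": 0,"rz": 0},
  {"gripper": 0.0,"tx": -0.001,"ty": 0,"tz": 0,"rx": 0,"ry": 0,"rz": 0},
  {"gripper": 0.0,"tx": 0,"ty": 0,"tz": 0,"rx": 0,"ry": 0,"rz": 0},
])

```text
time: 15.42
tool_pos: [0.5884, -0.0363, 0.0174]
tool_rot: [-0.002, 0.067, 0.998, 0.0]
wrist_force: [-4.2, 0.6, 3.1]
width: 0.009
finger_force: 2.6
```

```bash
python3 - <<'E'
from h import *
plan([]);print(irk(state()[1]))
E
```

```text
t 15.425 p [ 0.5884 -0.0363  0.0174] yaw y 82.35 w 0.0008 F [-4.2  0.6  3.1]
[-0.06016933 -0.00767306]
```

Call:
send_rows([
  {"gripper": 0.0,"tx": 0.018,"ty": 0,"tz": 0,"rx": 0,"ry": 0,"rz": 0},
  {"gripper": 0.0,"tx": 0,"ty": -0.0185,"tz": 0,"rx": 0,"ry": 0,"rz": 0},
  {"gripper": 0.0,"tx": 0,"ty": -0.0185,"tz": 0,"rx": 0,"ry": 0,"rz": 0},
  {"gripper": 0.0,"tx": 0,"ty": 0,"tz": 0,"rx": 0,"ry": 0,"rz": 0},
  {"gripper": 0.0,"tx": -0.009,"ty": 0,"tz": 0,"rx": 0,"ry": 0,"rz": 0},
  {"gripper": 0.0,"tx": -0.005,"ty": 0,"tz": 0,"rx": 0,"ry": 0,"rz": 0},
  {"gripper": 0.0,"tx": -0.003,"ty": 0,"tz": 0,"rx": 0,"ry": 0,"rz": 0},
  {"gripper": 0.0,"tx": -0.001,"ty": 0,"tz": 0,"rx": 0,"ry": 0,"rz": 0},
  {"gripper": 0.0,"tx": 0,"ty": 0,"tz": 0,"rx": 0,"ry": 0,"rz": 0},
])

```text
time: 16.55
tool_pos: [0.5836, -0.0734, 0.0175]
tool_rot: [-0.002, 0.067, 0.998, 0.0]
wrist_force: [-3.7, 0.7, 2.3]
width: 0.004
finger_force: 2.4
```

```bash
python3 - <<'E'
from h import *
plan([]);print(irk(state()[1]))
E
```

```text
t 16.55 p [ 0.5836 -0.0734  0.0175] yaw y 82.32 w 0.0003 F [-3.7  0.7  2.3]
[-0.05987259 -0.04506047]
```

All the stones are home; every push stopped at the same depth, within half a millimetre. Next is the keeper: retreat, lift, turn, and go to its outer side.

```bash
python3 - <<'E'
from h import *
plan([(*rk(-.11,-.045),.03,82.3,2),(*rk(-.2,-.05),.11,82.3,3),(.447,-.204,.11,16.5,3),(.447,-.204,.018,16.5,3)])
E
```

```text
t 16.55 p [ 0.5836 -0.0734  0.0175] yaw y 82.32 w 0.0003 F [-3.7  0.7  2.3]
rot first [ 0.02 -0.18  0.02] then shift [ 0.0501  0.0002 -0.0125] per row/ 2 [ 0.0251  0.0001 -0.0063]
rot first [0. 0. 0.] then shift [ 0.09   -0.0047 -0.08  ] per row/ 3 [ 0.03   -0.0016 -0.0267]
rot first [ 0.   0.  65.8] then shift [-0.1398 -0.0384  0.    ] per row/ 3 [-0.0466 -0.0128  0.    ]
rot first [0. 0. 0.] then shift [0.    0.    0.092] per row/ 3 [0.     0.     0.0307]
```

Call:
send_rows([
  {"gripper": 0.0,"tx": 0.025,"ty": 0,"tz": -0.006,"rx": 0,"ry": 0,"rz": 0},
  {"gripper": 0.0,"tx": 0.025,"ty": 0,"tz": -0.0065,"rx": 0,"ry": 0,"rz": 0},
  {"gripper": 0.0,"tx": 0.03,"ty": -0.0016,"tz": -0.0267,"rx": 0,"ry": 0,"rz": 0},
  {"gripper": 0.0,"tx": 0.03,"ty": -0.0016,"tz": -0.0267,"rx": 0,"ry": 0,"rz": 0},
  {"gripper": 0.0,"tx": 0.03,"ty": -0.0016,"tz": -0.0267,"rx": 0,"ry": 0,"rz": 0},
  {"gripper": 0.0,"tx": 0,"ty": 0,"tz": 0,"rx": 0,"ry": 0,"rz": 9.4},
  {"gripper": 0.0,"tx": 0,"ty": 0,"tz": 0,"rx": 0,"ry": 0,"rz": 9.4},
  {"gripper": 0.0,"tx": 0,"ty": 0,"tz": 0,"rx": 0,"ry": 0,"rz": 9.4},
  {"gripper": 0.0,"tx": 0,"ty": 0,"tz": 0,"rx": 0,"ry": 0,"rz": 9.4},
  {"gripper": 0.0,"tx": 0,"ty": 0,"tz": 0,"rx": 0,"ry": 0,"rz": 9.4},
  {"gripper": 0.0,"tx": 0,"ty": 0,"tz": 0,"rx": 0,"ry": 0,"rz": 9.4},
  {"gripper": 0.0,"tx": 0,"ty": 0,"tz": 0,"rx": 0,"ry": 0,"rz": 9.4},
])

```text
time: 18.05
tool_pos: [0.4459, -0.0599, 0.1106]
tool_rot: [0.0, 0.6, 0.8, 0.0]
wrist_force: [-0.1, -0.3, -0.1]
width: 0.005
finger_force: 0.0
```

```bash
python3 - <<'E'
from h import *
plan([(.447,-.204,.11,16.5,5),(.447,-.204,.018,16.5,3)])
E
```

```text
t 18.05 p [ 0.4459 -0.0599  0.1106] yaw y 16.21 w 0.0005 F [-0.1 -0.3 -0.1]
rot first [ 0.05  0.02 -0.29] then shift [-0.1385 -0.0399  0.0006] per row/ 5 [-0.0277 -0.008   0.0001]
rot first [0. 0. 0.] then shift [0.    0.    0.092] per row/ 3 [0.     0.     0.0307]
```

Call:
send_rows([
  {"gripper": 0.0,"tx": -0.0277,"ty": -0.008,"tz": 0,"rx": 0,"ry": 0,"rz": 0},
  {"gripper": 0.0,"tx": -0.0277,"ty": -0.008,"tz": 0,"rx": 0,"ry": 0,"rz": 0},
  {"gripper": 0.0,"tx": -0.0277,"ty": -0.008,"tz": 0,"rx": 0,"ry": 0,"rz": 0},
  {"gripper": 0.0,"tx": -0.0277,"ty": -0.008,"tz": 0,"rx": 0,"ry": 0,"rz": 0},
  {"gripper": 0.0,"tx": -0.0277,"ty": -0.008,"tz": 0,"rx": 0,"ry": 0,"rz": 0},
  {"gripper": 0.0,"tx": 0,"ty": 0,"tz": 0.03,"rx": 0,"ry": 0,"rz": 0},
  {"gripper": 0.0,"tx": 0,"ty": 0,"tz": 0.03,"rx": 0,"ry": 0,"rz": 0},
  {"gripper": 0.0,"tx": 0,"ty": 0,"tz": 0.03,"rx": 0,"ry": 0,"rz": 0},
  {"gripper": 0.0,"tx": 0.014,"ty": 0,"tz": 0,"rx": 0,"ry": 0,"rz": 0},
  {"gripper": 0.0,"tx": 0.012,"ty": 0,"tz": 0,"rx": 0,"ry": 0,"rz": 0},
  {"gripper": 0.0,"tx": 0,"ty": 0,"tz": 0,"rx": 0,"ry": 0,"rz": 0},
])

```text
time: 19.42
tool_pos: [0.4395, -0.1783, 0.0217]
tool_rot: [0.001, 0.598, 0.802, 0.0]
wrist_force: [-0.0, -0.2, 0.1]
width: 0.005
finger_force: 0.0
```

```bash
cat >> h.py <<'E'
def bar():
    s,p,M=state(); pin=np.array([*rk(-.059,-.09),0]); r=M.T@(p-pin); y=np.degrees(np.arctan2(M[1,1],M[0,1]))
    print('t',s['time'],'tool-frame from pin',r.round(4),'z',p[2].round(4),'bar angle if parallel',round(y+180-82.1,1),'F tool',(M.T@s['wrist_force']).round(1),'rack',irk(p).round(4),'q6',s['joint_pos'][5].round(2))
E
python3 -c "
from h import *
bar()"
```

```text
t 19.425 tool-frame from pin [-0.0182 -0.1502 -0.0219] z 0.0217 bar angle if parallel 114.5 F tool [-0.2 -0.1 -0.1] rack [-0.1882 -0.1688] q6 -0.84
```

Now sweep in 8° steps about the pin.

Call:
send_rows([
  {"gripper": 0.0,"tx": 0.021,"ty": -0.001,"tz": 0,"rx": 0,"ry": 0,"rz": 8},
  {"gripper": 0.0,"tx": 0.021,"ty": -0.001,"tz": 0,"rx": 0,"ry": 0,"rz": 8},
  {"gripper": 0.0,"tx": 0.021,"ty": -0.001,"tz": 0,"rx": 0,"ry": 0,"rz": 8},
  {"gripper": 0.0,"tx": 0.0,"ty": 0,"tz": 0,"rx": 0,"ry": 0,"rz": 0},
])

```text
time: 19.92
tool_pos: [0.4274, -0.1172, 0.0214]
tool_rot: [0.001, 0.751, 0.661, 0.0]
wrist_force: [0.9, 0.5, -0.6]
width: 0.004
finger_force: 0.0
```

```bash
python3 -c "
from h import *
bar()"
```

```text
t 19.925 tool-frame from pin [-0.0183 -0.1498 -0.0216] z 0.0214 bar angle if parallel 90.6 F tool [0.6 0.8 0.6] rack [-0.2086 -0.1099] q6 -0.31
```

Call:
send_rows([
  {"gripper": 0.0,"tx": 0.021,"ty": -0.001,"tz": 0,"rx": 0,"ry": 0,"rz": 8},
  {"gripper": 0.0,"tx": 0.021,"ty": -0.001,"tz": 0,"rx": 0,"ry": 0,"rz": 8},
  {"gripper": 0.0,"tx": 0.021,"ty": -0.001,"tz": 0,"rx": 0,"ry": 0,"rz": 8},
  {"gripper": 0.0,"tx": 0.021,"ty": -0.001,"tz": 0,"rx": 0,"ry": 0,"rz": 8},
  {"gripper": 0.0,"tx": 0.021,"ty": -0.001,"tz": 0,"rx": 0,"ry": 0,"rz": 8},
  {"gripper": 0.0,"tx": 0.021,"ty": -0.001,"tz": 0,"rx": 0,"ry": 0,"rz": 8},
  {"gripper": 0.0,"tx": 0.021,"ty": -0.001,"tz": 0,"rx": 0,"ry": 0,"rz": 8},
  {"gripper": 0.0,"tx": 0.021,"ty": -0.001,"tz": 0,"rx": 0,"ry": 0,"rz": 8},
  {"gripper": 0.0,"tx": 0.0,"ty": 0,"tz": 0,"rx": 0,"ry": 0,"rz": 0},
])

```text
time: 21.05
tool_pos: [0.5151, 0.0162, 0.021]
tool_rot: [0.0, 0.987, 0.163, 0.001]
wrist_force: [-0.0, -0.4, -0.5]
width: 0.003
finger_force: 0.0
```

```bash
python3 -c "
from h import *
bar()"
```

```text
t 21.05 tool-frame from pin [-0.0166 -0.1474 -0.0212] z 0.021 bar angle if parallel 26.7 F tool [-0.2  0.4  0.5] rack [-0.14    0.0343] q6 1.13
```

Call:
send_rows([
  {"gripper": 0.0,"tx": 0.013,"ty": -0.001,"tz": 0,"rx": 0,"ry": 0,"rz": 5},
  {"gripper": 0.0,"tx": 0.013,"ty": -0.001,"tz": 0,"rx": 0,"ry": 0,"rz": 5},
  {"gripper": 0.0,"tx": 0.013,"ty": -0.001,"tz": 0,"rx": 0,"ry": 0,"rz": 5},
  {"gripper": 0.0,"tx": 0.013,"ty": -0.001,"tz": 0,"rx": 0,"ry": 0,"rz": 5},
  {"gripper": 0.0,"tx": 0.009,"ty": 0,"tz": 0,"rx": 0,"ry": 0,"rz": 3.4},
  {"gripper": 0.0,"tx": 0.005,"ty": 0,"tz": 0,"rx": 0,"ry": 0,"rz": 2},
  {"gripper": 0.0,"tx": 0.003,"ty": 0,"tz": 0,"rx": 0,"ry": 0,"rz": 1.2},
  {"gripper": 0.0,"tx": 0.0,"ty": 0,"tz": 0,"rx": 0,"ry": 0,"rz": 0},
])

```text
time: 22.05
tool_pos: [0.5802, 0.0289, 0.0205]
tool_rot: [0.0, 0.998, -0.07, -0.0]
wrist_force: [-0.1, 0.0, 0.3]
width: 0.003
finger_force: 0.2
```

```bash
python3 -c "
from h import *
bar()"
```

```text
t 22.05 tool-frame from pin [-0.0187 -0.1458 -0.0205] z 0.0205 bar angle if parallel -0.1 F tool [-0.1 -0.  -0.3] rack [-0.0773  0.0558] q6 1.63
```

Now press gently to find the stop.

Call:
send_rows([
  {"gripper": 0.0,"tx": 0.002,"ty": 0,"tz": 0,"rx": 0,"ry": 0,"rz": 0},
  {"gripper": 0.0,"tx": 0.001,"ty": 0,"tz": 0,"rx": 0,"ry": 0,"rz": 0},
  {"gripper": 0.0,"tx": 0,"ty": 0,"tz": 0,"rx": 0,"ry": 0,"rz": 0},
])

```text
time: 22.42
tool_pos: [0.5803, 0.029, 0.0201]
tool_rot: [0.0, 0.998, -0.07, -0.003]
wrist_force: [-10.2, -0.1, 5.8]
width: 0.001
finger_force: 4.8
```

Call:
send_rows([
  {"gripper": 0.0,"tx": 0.002,"ty": 0,"tz": 0,"rx": 0,"ry": 0,"rz": 0},
  {"gripper": 0.0,"tx": 0,"ty": 0,"tz": 0,"rx": 0,"ry": 0,"rz": 0},
])

```text
time: 22.68
tool_pos: [0.5803, 0.029, 0.0201]
tool_rot: [0.0, 0.998, -0.07, -0.005]
wrist_force: [-15.8, 0.1, 11.1]
width: 0.008
finger_force: 8.0
```

Call:
send_rows([
  {"gripper": 0.0,"tx": 0.002,"ty": 0,"tz": 0,"rx": 0,"ry": 0,"rz": 0},
  {"gripper": 0.0,"tx": 0,"ty": 0,"tz": 0,"rx": 0,"ry": 0,"rz": 0},
])

```text
time: 22.92
tool_pos: [0.5804, 0.029, 0.02]
tool_rot: [0.0, 0.998, -0.07, -0.008]
wrist_force: [-22.0, 1.7, 16.2]
width: 0.005
finger_force: 11.2
```

```bash
python3 -c "
from h import *
bar()"
```

```text
t 22.925 tool-frame from pin [-0.0187 -0.1459 -0.0199] z 0.02 bar angle if parallel -0.1 F tool [-22.2   1.4 -15.9] rack [-0.0771  0.056 ] q6 1.63
```

The stop came at -77.1 mm. The keeper's outer face should be met at -77.3 mm, going by the stone contacts, so it is shut. I'll back off and take a last look.

Call:
send_rows([
  {"gripper": 0.0,"tx": -0.012,"ty": 0,"tz": 0,"rx": 0,"ry": 0,"rz": 0},
  {"gripper": 0.0,"tx": -0.03,"ty": 0,"tz": 0,"rx": 0,"ry": 0,"rz": 0},
  {"gripper": 0.0,"tx": -0.04,"ty": 0,"tz": -0.03,"rx": 0,"ry": 0,"rz": 0},
  {"gripper": 0.0,"tx": -0.05,"ty": 0,"tz": -0.05,"rx": 0,"ry": 0,"rz": 0},
  {"gripper": 0.0,"tx": -0.03,"ty": 0,"tz": -0.04,"rx": 0,"ry": 0,"rz": 0},
  {"gripper": 0.0,"tx": 0,"ty": 0,"tz": 0,"rx": 0,"ry": 0,"rz": 0},
  {"gripper": 0.0,"tx": 0,"ty": 0,"tz": 0,"rx": 0,"ry": 0,"rz": 0},
])

```text
time: 23.8
tool_pos: [0.4334, 0.0502, 0.1345]
tool_rot: [-0.0, 0.998, -0.071, 0.001]
wrist_force: [-0.2, -0.1, 0.2]
width: 0.004
finger_force: 0.0
```

```bash
python3 - <<'E'
from h import *
bar()
a=snap('top','t6')[130:250,290:390,::-1]; b=snap('scene','s6')[100:270,205:395,::-1]
f=lambda x,k:cv2.resize(x,None,fx=k,fy=k,interpolation=cv2.INTER_CUBIC)
a,b=f(a,3.6),f(b,2.2); H=max(a.shape[0],b.shape[0]); p=lambda x:cv2.copyMakeBorder(x,0,H-x.shape[0],0,0,cv2.BORDER_CONSTANT)
cv2.imwrite('pics/c6.png',np.hstack([p(a),p(b)]))
E
```

```text
t 23.8 tool-frame from pin [-0.167  -0.1462 -0.1348] z 0.1345 bar angle if parallel -0.2 F tool [-0.2  0.2 -0.2] rack [-0.2257  0.0567] q6 1.65
```

View pics/c6.png

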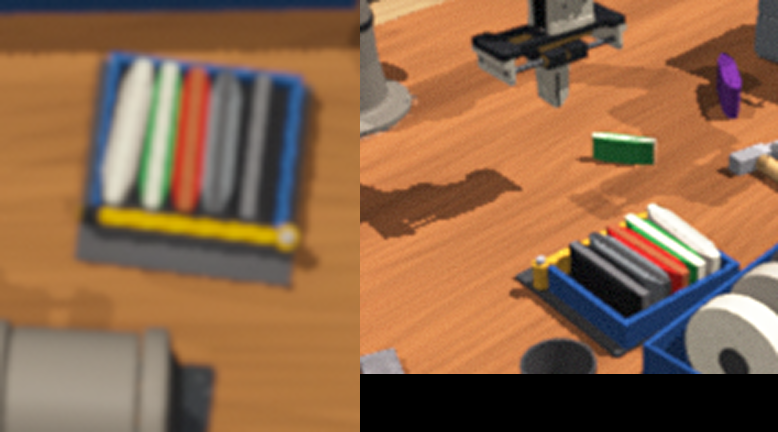

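The keeper is shut across the front (crop (100,215) to (288,235)). All five stones are upright and home behind it, the small green and purple stones haven't moved, and the robot is clear.

```bash
python3 -c "
from plant import ctrl
print(ctrl.sign_off())"
```

```text
the job is handed in; nothing more can be done
None
```

I put the green whetstone back in the rack between cream and red, with all five stones upright and fully home and the keeper bar shut; the job was handed in at about 24 s.

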